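# Hold open the lever-operated discard bin

## Robot

A 6-joint arm with a two-finger parallel gripper is mounted at the origin on the work surface. World frame = base frame: x ahead of the robot, y to its left, z up, the work surface at z = 0. Lengths are in mm, angles in rad, forces in N, time in s.
With the tool pointing down it reaches from about 275 to 850 mm from the base axis. Payload 5.2 kg.
Tool frame: the origin (TCP) lies at the centre of the arm's flange, where the gripper is bolted on; the fingertips stand 173 mm ahead of it and the grasp point (between the pads) lies 155 mm ahead of it (robot.tips_ahead is the distance from the TCP to the fingertips, in mm); z points along the fingers, y is the line along which they close (so a half turn about z gives the same grasp; the last joint's range is limited). The gripper opens to 85 mm and grips with 20 to 120 N. Pads are 22 mm wide; open, the fingers measure 114 mm over their backs; the gripper's body (76 mm by 85 mm) begins 54 mm behind the grasp point. The pads swing forward as they close: fully open they stand 13 mm farther back than shut.
Start: joints at [-1.453, 0.259, 1.535, -0, 1.348, -0.203], TCP at [173.45, -521.94, 404.71] pointing down, gripper open.
Joint ranges: [-3.14, 3.14], [-0.91, 2.08], [0.19, 2.58], [-1.22, 4.36], [0.22, 2.71], [-3.12, 3.12]. Speed limits (rad/s): [2.57, 2.57, 3.14, 3.14, 3.14, 3.14].

## Interface

Orientations are given as a rotation vector (axis times angle).
In Python, from cell import robot gives the robot as it stands.
- The arm moves only by the tool play_rows, never from a script. Its argument "rows" is a list of rows, each a list of 3 entries, a list of its own where there are three numbers: the shift along the tool's x, y, z in cm, then the turn, a rotation vector about the tool's x, y, z in rad, then the opening, from -1 (shut) to 1 (fully open). In form: [[[tx, ty, tz], [rx, ry, rz], fingers], ...]. A call has 1 to 12 rows; each row is the pose to reach, as a shift and turn from the pose commanded when the call began, along the tool's axes at that moment; what a row does not reach only later rows make up. A row lasts 1/12 s, in which the tool goes at most 41.7 mm and 7.16 degrees, less where a joint would pass 70% of its speed; a pose out of reach is approached as far as the arm can. A call with a gripper value outside its range is refused whole. The fingers move at their own pace and stop on an object; "squeeze" is the grip in N (left out, the last holds). Time passes only in rows, so rows that repeat a pose let the fingers close. It gives the time, the measured TCP pose, the force, the opening and the grip force at its end, in the units of the state.
- robot.get_obs(): the state, without advancing time (a new reading comes with each control period).
- robot.snapshot(name): name is "scene" or "side" or "wrist"; returns the picture (420x560x3 uint8, red, green, blue); there is no depth.
- robot.get_calibration(name): a dict with "intrinsics" (3x3 intrinsics, pixels), "rvec" (rotation vector, rad) and "tvec" (3), from world to camera coordinates, as OpenCV has them. Camera axes: x right, y down, z forward; pixel columns grow to the right and rows downward; lengths in mm; the calibration is good to about 2 mm. A picture is of the moment at which its call begins: read the wrist's pose just before it. get_calibration takes no time and is no camera call; for the wrist camera it gives the pose at the moment of the call.
- robot.hand_in(): hands the job in; it is judged then, once.
The state is a dict: "time": time; "qpos": joint angles; "joint_velocities": joint speeds; "joint_efforts": joint torques, N m; "ee_pos": TCP position; "tcp_rot": TCP orientation; "force": force on the tool from outside, world axes, zero at the start; "wrist_torque": the same for the moment, N m; "finger_gap": finger opening in mm; "finger_force": force on a finger pad.
Only numpy, scipy, OpenCV 4.12 (cv2) and the standard library are available. Lean on these libraries where they do the work, as an engineer would, in place of code of your own. Each camera call takes 0.05 s, during which the arm holds its last target. There are 200 camera calls.

## Task

Open the bench's tube discard bin for a colleague with full hands: with a fingertip, push the lock bolt's thumb plate away from the lever until the bolt is all the way out, then press the rubber pad on the long end of the lever all the way down, so that its short end raises the heavy steel flap. The program finishes while still holding the pad down with the flap open. Only push and press, grasp nothing, do not touch the flap itself, and leave everything else on the bench where it stands.

Things in the scene. Friction and masses are not known exactly. Their poses are not given: they have to be found in the camera images.
- bin: fixed discard station: white bin (x -68 to 112 mm, y 37 to 217 mm, rim 108 mm high) on a steel plate, with lever post and bolt guide. Origin: on the table under the lever's pivot (z 122.5 mm). x runs along the lever from long to short end (roughly away from the robot), y towards the bin, z up. Lever post 36 x 44 mm, 138 mm tall; guide block 34 x 28 mm, 145 mm tall, at x -70, y -36 mm
- lever (a joint): hinge of the lever, rad: about 0 to 0.02 at rest (long end high), grows as the long end goes down, stops at 0.70. Blocked at about 0.08 while the bolt is in
- lever_pad (a point): middle of the top of the rubber pad (45 mm along the lever, 46 mm wide) at the lever's long end, 190 mm from the pivot. At rest about 193 mm above the table, sloping 20 degrees down to the bin; fully down about 63 mm high, sloping the other way, below where it began to within 5 mm (half-way 10 mm nearer the robot). Takes 3 to 8 N to press; rises again when let go
- flap (a joint): hinge of the flap, rad: 0 shut, about 0.65 with the lever fully down
- flap_edge (a point): middle of the front (robot-side) upper edge of the heavy steel flap, a plate 190 x 190 mm, 0.9 kg, lying on the bin and hinged along its far rim; a strip on its lever-side edge rests over the lever's short end
- bolt (a joint): slide of the lock bolt, m: near 0 in (its rod lies under the lever arm and blocks it), grows as it moves out along the bin's -y, stops at 0.045 fully out. Friction about 2 N, stays where it is left
- bolt_thumb (a point): middle of the top edge of the bolt's upright thumb plate (26 mm along x, 10 mm thick along y, top 205 mm above the table, 60 mm of it above the guide block). Bolt in: 78 mm to the -y side of the lever's centre line, at x -70 mm. The lever arm (18 mm wide) is 155 mm high there, so a fingertip 168 mm or more above the table passes over arm and guide to push the plate's inner face outwards
- specimen_pot: screw-top specimen pot, 60 mm across, 75 mm tall, stands near the lever; bystander, origin under its centre
- sanitiser: sanitiser bottle, 60 mm across, 160 mm tall, stands to the right of the bolt; bystander, origin under its centre
- tablet_jar: small white jar, 52 mm across, 85 mm tall, stands right of the lever post; bystander, origin under its centre
- tube_rack: tube rack 200 x 70 mm with capped tubes, 102 mm tall; bystander, origin under its centre
- wipes_tub: round tub, 90 mm across, 170 mm tall; bystander, origin under its centre
- timer: bench clock 100 mm wide, 75 mm tall; bystander, origin under its centre
- glove_box: glove carton 90 x 130 mm, 70 mm tall; bystander, origin under its centre

How it is judged:
By the outcome, as a careful person would: the job done as asked, in the order asked, and still so for the second after the job is handed in, while the arm keeps its last pose, push and grip.
It also fails if it takes over 38 s, if anything falls off the work surface, if the arm or the gripper's body presses on something with over 40 N, if the wrist force passes 120 N, or if a joint passes its speed limit or range.

## Working session

There is one attempt and no reset: what is moved stays moved. The work goes in short steps, Python scripts to look and compute and a tool call to move; the robot and the scene stay as the last step left them, time stands still between calls to the robot, and variables do not carry over. Pictures are saved under pics/ and viewed, at most 10 in all, crops included, and the job is handed in when it is done.

Besides the shell and the picture viewer there is one more tool, called as name([rows], argument=value, ...), one row to a line, values as JSON. play_rows: Moves the arm, as the interface text tells. Its arguments: {"type":"object","properties":{"rows":{"type":"array"},"squeeze":{"type":"number"}},"required":["rows"]}

```bash
mkdir -p pics; python3 - <<'E'
from cell import robot
import cv2,numpy as np
for n in("scene","side"):
    cv2.imwrite(f"pics/{n}.png",robot.snapshot(n)[:,:,::-1])
    c=robot.get_calibration(n);print(n,c)
o=robot.get_obs();print(o)
E
```

```text
scene {'intrinsics': array([[393.50104612,   0.        , 277.34937189],
       [  0.        , 393.50104612, 209.35262325],
       [  0.        ,   0.        ,   1.        ]]), 'rvec': array([ 0.92188527,  2.72268648, -0.7824879 ]), 'tvec': array([ 450.97595402, -213.56223047, 1456.48900956])}
side {'intrinsics': array([[489.14110548,   0.        , 276.65553809],
       [  0.        , 489.14110548, 208.00314829],
       [  0.        ,   0.        ,   1.        ]]), 'rvec': array([ 0.35452199, -2.60044535,  1.46455739]), 'tvec': array([ 540.4715211 ,  196.81980569, 1170.4669225 ])}
{'time': 0.1, 'qpos': array([-1.45277877e+00,  2.59255958e-01,  1.53597621e+00,  1.71296720e-05,
        1.34796593e+00, -2.02773984e-01]), 'joint_velocities': array([ 0.00079366, -0.00114879, -0.00265236,  0.00075462, -0.00137796,
       -0.00114129]), 'joint_efforts': array([ 2.93404046e-03, -4.46969068e+01, -2.91247290e+01, -1.82193994e-04,
        6.31947216e-03, -1.66584374e-05]), 'ee_pos': array([ 173.44080871, -521.73737313,  403.96417511]), 'tcp_rot': array([-3.09968589e+00, -5.01478393e-01, -1.32983996e-04]), 'force': array([0.07222451, 0.26572837, 0.25673978]), 'wrist_torque': array([-0.00779479, -0.01129215, -0.03066148]), 'finger_force': 0.0, 'finger_gap': 85.13595275974511}
```

View pics/scene.png

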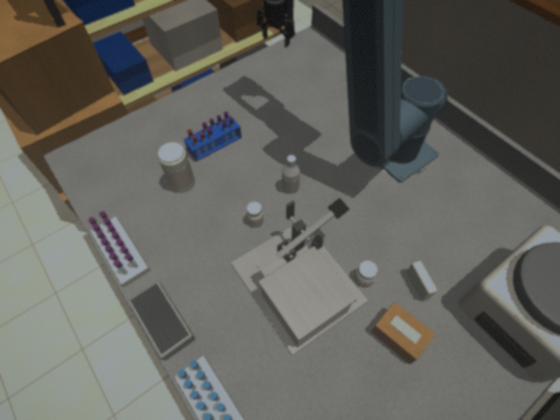

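View pics/side.png

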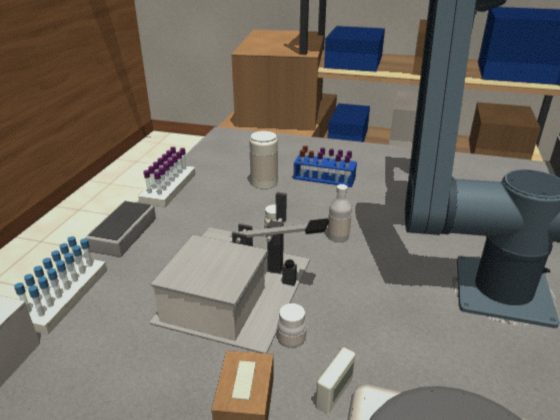

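The scene view shows the pad at about (339,208), the thumb plate at about (291,210) and the sanitiser at (291,175). In the side view the pad is at (317,226) and the thumb plate at (281,206). I'll enlarge both for precise pixels.

```bash
python3 - <<'E'
import cv2,numpy as np
a=cv2.imread("pics/scene.png")[145:295,235:385];b=cv2.imread("pics/side.png")[170:320,225:375]
f=lambda i:cv2.resize(cv2.convertScaleAbs(i,alpha=1.6),(600,600),interpolation=cv2.INTER_CUBIC)
cv2.imwrite("pics/c1.png",f(a));cv2.imwrite("pics/c2.png",f(b))
E
```

```text
(no output)
```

View pics/c1.png

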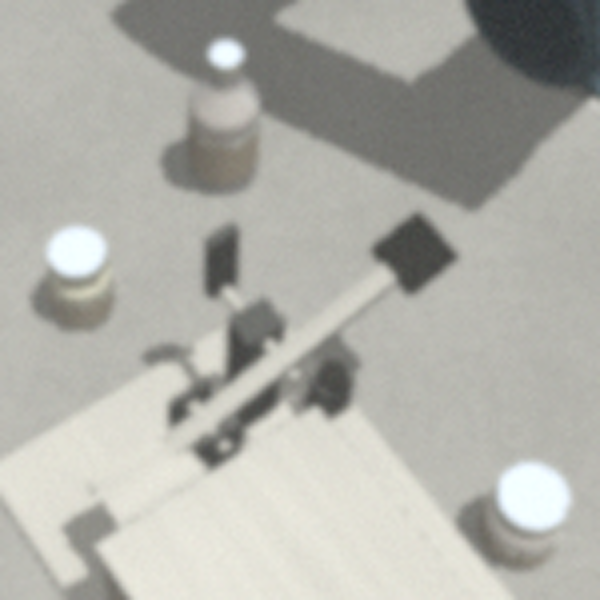

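View pics/c2.png

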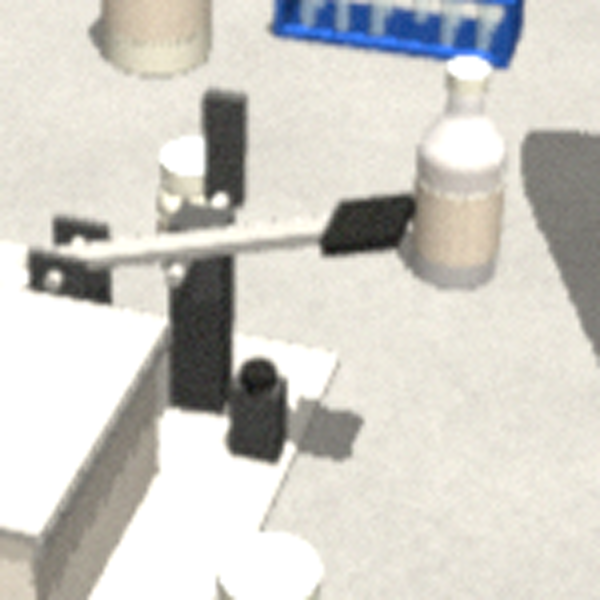

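c1: pad centre at about (415,252), thumb top at (224,231), sanitiser cap at (226,53). c2: pad centre at (369,222), thumb top at (226,94), sanitiser cap at (470,70). Next I triangulate.

```bash
cat > h.py <<'E'
import cv2,numpy as np
from cell import robot
def P(n):
    c=robot.get_calibration(n);R=cv2.Rodrigues(c["rvec"])[0]
    return c["intrinsics"]@np.c_[R,c["tvec"]]
def tri(p,q,A,B):
    X=cv2.triangulatePoints(A,B,np.array(p,float),np.array(q,float));return (X[:3]/X[3]).ravel()
def plane(p,M,z):
    H=np.c_[M[:,:2],M[:,2]*z+M[:,3]];x=np.linalg.solve(H,[*p,1]);return x[:2]/x[2]
E
python3 - <<'E'
from h import *
A=P("scene");B=P("side")
f=lambda p:(235+p[0]/4-.4,145+p[1]/4-.4);g=lambda p:(225+p[0]/4-.4,170+p[1]/4-.4)
pts={}
for n,p,q in [("pad",(415,252),(369,222)),("thumb",(224,231),(226,94)),("thumbbot",(213,292),(226,200)),("sanicap",(226,53),(470,70)),("padnear",(457,257),(415,195)),("armatpad",(393,275),(325,232))]:
    X=tri(f(p),g(q),A,B);pts[n]=X;print(n,X.round(1))
print("jar",plane(f((78,250)),A,85),"pot",plane(f((533,496)),A,75),"sani",plane(f((226,53)),A,160))
d=(pts["thumb"]-pts["pad"])[:2]; print(np.hypot(*d), np.hypot(112,78))
yaw=np.arctan2(d[1],d[0])-np.arctan2(-78,112);print("yaw",yaw)
c,s=np.cos(yaw),np.sin(yaw);R=np.array([[c,-s],[s,c]])
o=pts["pad"][:2]-R@[-181,0];print("origin",o)
for n,p in dict(padc=(-181,0),post=(0,0),bin1=(-68,37),bin2=(-68,217),bin3=(112,37)).items():
    w=o+R@p;z=dict(padc=193,post=122).get(n,108)
    for M in(A,B):
        x=M@[*w,z,1];print(n,(x[:2]/x[2]).round(1),end=" ")
    print()
E
```

```text
pad [435.8 118.2 185.1]
thumb [540.3  31.8 203.8]
thumbbot [543.8  26.3 123.4]
sanicap [ 415.9 -122.7  156.4]
padnear [415.6 140.6 213.5]
armatpad [458.7 121.3 177.3]
jar [592.64069055 -84.06615136] pot [451.24207156 281.41730207] sani [ 417.00930122 -121.06226126]
135.67808787360178 136.48443134658254
yaw -0.0821882936257029
origin [616.14056456 103.32350771]
padc [338.7 206. ] padc [316.9 222.1] 
post [284.7 248.7] post [242.6 233. ] 
bin1 [311.5 249. ] bin1 [263.5 252.3] 
bin2 [350.4 300.1] bin2 [230.3 302.7] 
bin3 [257.9 281. ] bin3 [193.9 237. ]
```

```bash
cat >> h.py <<'E'
from scipy.spatial.transform import Rotation as Ro
o=np.array([616.1,103.3]);yaw=-.082;c_,s_=np.cos(yaw),np.sin(yaw);R2=np.array([[c_,-s_],[s_,c_]])
def go(bx,by,tipz):
    "tool-frame shift (cm) and turn to put tips at bin-frame point, tool down, tool x = bin x"
    s=robot.get_obs();R=Ro.from_rotvec(s["tcp_rot"]);t=np.array([*(o+R2@[bx,by]),tipz+robot.tips_ahead])
    G=Ro.from_euler("z",yaw)*Ro.from_euler("x",np.pi)
    print("now bin",(R2.T@(s["ee_pos"][:2]-o)).round(1),"tip z",round(s["ee_pos"][2]-robot.tips_ahead,1),"F",s["force"].round(1),"t",s["time"])
    print("shift cm",(R.inv().apply(t-s["ee_pos"])/10).round(2),"turn",(R.inv()*G).as_rotvec().round(3))
E
python3 -c "
from h import *
go(-70,-33,231);go(-70,-33,174)"
```

```text
now bin [-390.  -659.2] tip z 230.6 F [0.1 0.3 0.3] t 0.1
shift cm [ 5.398e+01 -4.507e+01  5.000e-02] turn [-0.002 -0.     0.403]
now bin [-390.  -659.2] tip z 230.6 F [0.1 0.3 0.3] t 0.1
shift cm [ 53.98 -45.06   5.75] turn [-0.002 -0.     0.403]
```

play_rows([
  [[54,-45,0],[0,0,0.4],-1],
  [[54,-45,0],[0,0,0.4],-1],
  [[54,-45,0],[0,0,0.4],-1],
  [[54,-45,0],[0,0,0.4],-1],
  [[54,-45,0],[0,0,0.4],-1],
  [[54,-45,0],[0,0,0.4],-1],
  [[54,-45,0],[0,0,0.4],-1],
  [[54,-45,0],[0,0,0.4],-1],
  [[54,-45,0],[0,0,0.4],-1],
  [[54,-45,0],[0,0,0.4],-1],
  [[54,-45,0],[0,0,0.4],-1],
  [[54,-45,0],[0,0,0.4],-1],
])

```text
time: 1.1
ee_pos: [436.9, -95.9, 404.6]
tcp_rot: [-3.139, 0.125, 0.0]
force: [0.8, -0.3, -0.5]
finger_gap: 0.2
finger_force: 0.0
```

```bash
python3 -c "
from h import *
go(-70,-33,231)"
```

```text
now bin [-162.3 -213.2] tip z 231.2 F [ 0.8 -0.3 -0.5] t 1.1
shift cm [  9.28 -18.     0.02] turn [0.    0.    0.003]
```

play_rows([
  [[9.2,-18,0],[0,0,0],-1],
  [[9.2,-18,0],[0,0,0],-1],
  [[9.2,-18,0],[0,0,0],-1],
  [[9.2,-18,0],[0,0,0],-1],
  [[9.2,-18,0],[0,0,0],-1],
  [[9.2,-18,0],[0,0,0],-1],
  [[9.2,-18,0],[0,0,0],-1],
  [[9.2,-18,0],[0,0,0],-1],
  [[9.2,-18,0],[0,0,0],-1],
])

```text
time: 1.85
ee_pos: [541.9, 73.2, 404.5]
tcp_rot: [3.139, -0.126, -0.002]
force: [0.2, -0.1, -0.9]
finger_gap: 0.1
finger_force: 0.0
```

```bash
python3 - <<'E'
from h import *
go(-70,-33,174)
a=robot.snapshot("scene")[145:270,235:385,::-1];b=robot.snapshot("side")[130:255,225:375,::-1]
f=lambda i:cv2.resize(cv2.convertScaleAbs(i,alpha=1.6),(400,333),interpolation=cv2.INTER_CUBIC)
cv2.imwrite("pics/d.png",np.hstack([f(a),f(b)]))
E
```

```text
now bin [-71.5 -36.1] tip z 231.1 F [ 0.2 -0.1 -0.9] t 1.85
shift cm [ 0.16 -0.31  5.7 ] turn [0.    0.001 0.002]
```

View pics/d.png

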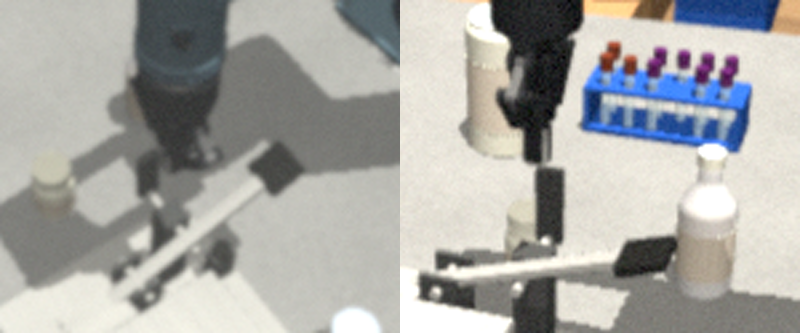

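In the picture the shut fingertips sit above the gap on the lever side of the plate. The plate is at (150,175) left and (550,200) right, and the fingers are at (190,155) left and (538,140) right. I move slightly lever-wards, then descend.

play_rows([
  [[0.2,-0.5,1.5],[0,0,0],-1],
  [[0.2,-0.5,3],[0,0,0],-1],
  [[0.2,-0.5,4.5],[0,0,0],-1],
  [[0.2,-0.5,5.6],[0,0,0],-1],
  [[0.2,-0.5,5.6],[0,0,0],-1],
  [[0.2,-0.5,5.6],[0,0,0],-1],
])

```text
time: 2.45
ee_pos: [544.6, 78.3, 348.6]
tcp_rot: [3.139, -0.126, -0.002]
force: [0.1, -0.5, 0.1]
finger_gap: 0.1
finger_force: 0.0
```

play_rows([
  [[0,0.7,0],[0,0,0],-1],
  [[0,1.4,0],[0,0,0],-1],
  [[0,2.1,0],[0,0,0],-1],
  [[0,2.8,0],[0,0,0],-1],
  [[0,3.5,0],[0,0,0],-1],
  [[0,3.5,0],[0,0,0],-1],
])

```text
time: 2.95
ee_pos: [542.1, 42.6, 349.2]
tcp_rot: [3.139, -0.126, 0.001]
force: [-0.2, -0.6, -0.3]
finger_gap: 0.1
finger_force: 0.0
```

```bash
python3 - <<'E'
from h import *
go(-70,-103,174)
a=robot.snapshot("scene")[145:270,235:385,::-1];b=robot.snapshot("side")[130:255,225:375,::-1]
f=lambda i:cv2.resize(cv2.convertScaleAbs(i,alpha=1.6),(400,333),interpolation=cv2.INTER_CUBIC)
cv2.imwrite("pics/e.png",np.hstack([f(a),f(b)]))
E
```

```text
now bin [-68.7 -66.5] tip z 175.8 F [-0.2 -0.6 -0.3] t 2.95
shift cm [-0.13  3.65  0.18] turn [ 0.    -0.001  0.002]
```

View pics/e.png

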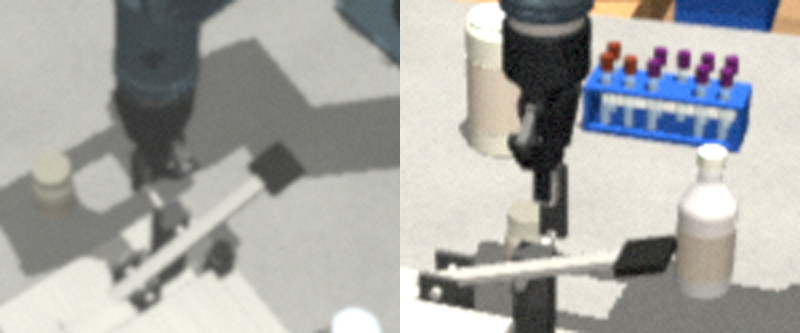

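The finger overlaps the plate on its lever side, with the plate foot now at about (555,235) on the right, and has little or no contact yet. I keep pushing slowly and watch the force.

play_rows([
  [[0,0.5,0],[0,0,0],-1],
  [[0,1,0],[0,0,0],-1],
  [[0,1.5,0],[0,0,0],-1],
  [[0,1.5,0],[0,0,0],-1],
])

```text
time: 3.38
ee_pos: [540.9, 28.4, 348.7]
tcp_rot: [3.139, -0.125, -0.0]
force: [0.5, -0.3, 0.1]
finger_gap: -0.1
finger_force: 0.0
```

play_rows([
  [[0,0.5,0],[0,0,0],-1],
  [[0,1,0],[0,0,0],-1],
  [[0,1.5,0],[0,0,0],-1],
  [[0,1.5,0],[0,0,0],-1],
])

```text
time: 3.72
ee_pos: [539.6, 13.2, 348.7]
tcp_rot: [3.138, -0.125, -0.0]
force: [0.8, -0.1, -0.5]
finger_gap: -0.0
finger_force: 0.0
```

play_rows([
  [[0,0.2,0],[0,0,0],-1],
  [[0,0.4,0],[0,0,0],-1],
  [[0,0.4,0],[0,0,0],-1],
])

```text
time: 3.97
ee_pos: [539.3, 10.1, 348.7]
tcp_rot: [-3.139, 0.125, 0.0]
force: [1.1, 1.0, 0.0]
finger_gap: -0.3
finger_force: 0.8
```

```bash
python3 - <<'E'
from h import *
go(-70,-108,174)
a=robot.snapshot("scene")[145:270,235:385,::-1];b=robot.snapshot("side")[130:255,225:375,::-1]
f=lambda i:cv2.resize(cv2.convertScaleAbs(i,alpha=1.6),(400,333),interpolation=cv2.INTER_CUBIC)
cv2.imwrite("pics/f.png",np.hstack([f(a),f(b)]))
E
```

```text
now bin [-68.9 -99.1] tip z 175.3 F [1.1 1.  0. ] t 3.9667
shift cm [-0.11  0.89  0.13] turn [-0.     0.     0.003]
```

View pics/f.png

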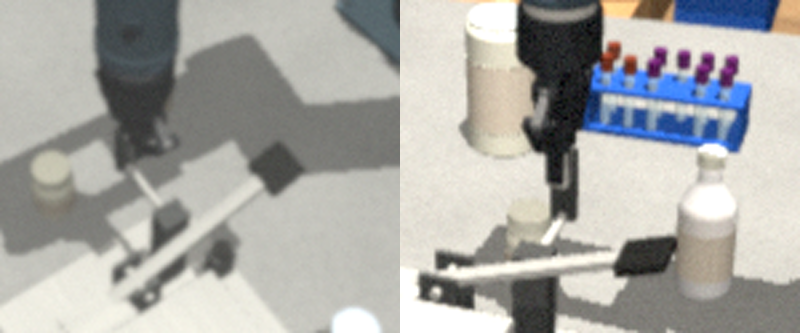

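The plate moves with the finger: its foot is now at (567,217) on the right and more of the rod shows. I continue in small steps until the force rises at the stop.

play_rows([
  [[0,0.25,0],[0,0,0],-1],
  [[0,0.5,0],[0,0,0],-1],
  [[0,0.5,0],[0,0,0],-1],
])

```text
time: 4.32
ee_pos: [539.0, 8.3, 348.6]
tcp_rot: [-3.131, 0.123, -0.001]
force: [4.4, 18.7, 0.5]
finger_gap: -0.2
finger_force: 9.2
```

play_rows([
  [[0,0.2,0],[0,0,0],-1],
  [[0,0.4,0],[0,0,0],-1],
  [[0,0.4,0],[0,0,0],-1],
])

```text
time: 4.57
ee_pos: [538.8, 7.0, 348.6]
tcp_rot: [-3.125, 0.122, -0.002]
force: [5.6, 31.8, -1.0]
finger_gap: -0.1
finger_force: 15.7
```

The force rose to about 32 N at bin y −101, which matches the expected stop, so the bolt is fully out. I back off, rise and go over the pad.

play_rows([
  [[0,-1.5,0],[0,0,0],-1],
  [[0,-3,0],[0,0,0],-1],
  [[0,-3,-2],[0,0,0],-1],
  [[0,-3,-5],[0,0,0],-1],
  [[0,-3,-6],[0,0,0],-1],
  [[0,-3,-6],[0,0,0],-1],
])

```text
time: 5.07
ee_pos: [541.7, 30.9, 411.8]
tcp_rot: [3.138, -0.124, 0.01]
force: [0.5, 0.4, 1.1]
finger_gap: -0.0
finger_force: 0.0
```

```bash
python3 -c "
from h import *
go(-181,0,225)"
```

```text
now bin [-68.2 -78.2] tip z 238.4 F [0.5 0.4 1.1] t 5.0667
shift cm [-11.26  -7.86   1.26] turn [ 0.001 -0.006  0.003]
```

play_rows([
  [[-4,-2.8,0],[0,0,0],-1],
  [[-8,-5.6,0],[0,0,0],-1],
  [[-11.3,-7.9,0],[0,0,0],-1],
  [[-11.3,-7.9,1],[0,0,0],-1],
  [[-11.3,-7.9,1],[0,0,0],-1],
  [[-11.3,-7.9,1],[0,0,0],-1],
])

```text
time: 5.57
ee_pos: [433.9, 118.9, 397.8]
tcp_rot: [3.138, -0.122, -0.002]
force: [0.1, -0.2, 0.5]
finger_gap: 0.1
finger_force: 0.0
```

```bash
python3 - <<'E'
from h import *
go(-181,0,193)
a=robot.snapshot("scene")[145:270,235:385,::-1];b=robot.snapshot("side")[130:255,225:375,::-1]
f=lambda i:cv2.resize(cv2.convertScaleAbs(i,alpha=1.6),(400,333),interpolation=cv2.INTER_CUBIC)
cv2.imwrite("pics/g.png",np.hstack([f(a),f(b)]))
E
```

```text
now bin [-182.8    0.7] tip z 224.4 F [ 0.1 -0.2  0.5] t 5.5667
shift cm [0.19 0.06 3.14] turn [0.001 0.001 0.004]
```

View pics/g.png

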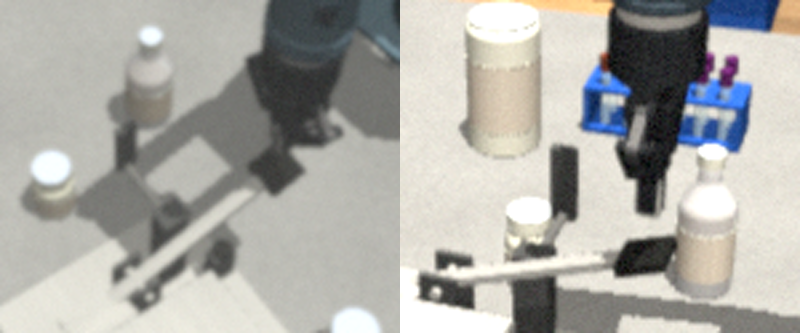

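The bolt plate stands well out at (127,145) left, and the fingertips are over the pad at (275,168) left and (648,250) right. I press along the arc.

play_rows([
  [[0.1,0,1],[0,0,0],-1],
  [[0.1,0,2],[0,0,0],-1],
  [[0.1,0,3],[0,0,0],-1],
  [[-0.2,0,4],[0,0,0],-1],
  [[-0.4,0,5],[0,0,0],-1],
  [[-0.6,0,6],[0,0,0],-1],
  [[-0.6,0,6],[0,0,0],-1],
])

```text
time: 6.25
ee_pos: [428.0, 118.8, 336.2]
tcp_rot: [3.139, -0.125, -0.006]
force: [-1.0, -1.8, 3.5]
finger_gap: -0.3
finger_force: 1.3
```

The lever is yielding at 3.5 N, well past the blocked position, so I continue.

play_rows([
  [[-0.1,0,1],[0,0,0],-1],
  [[-0.2,0,2],[0,0,0],-1],
  [[-0.3,0,3],[0,0,0],-1],
  [[-0.3,0,4],[0,0,0],-1],
  [[-0.2,0,5],[0,0,0],-1],
  [[0,0,6],[0,0,0],-1],
  [[0.2,0,7],[0,0,0],-1],
  [[0.4,0,7.8],[0,0,0],-1],
  [[0.4,0,7.8],[0,0,0],-1],
])

```text
time: 7.0
ee_pos: [432.4, 118.8, 259.1]
tcp_rot: [3.139, -0.125, -0.004]
force: [0.1, -0.4, 0.9]
finger_gap: -0.1
finger_force: 0.0
```

play_rows([
  [[0.1,0,0.4],[0,0,0],-1],
  [[0.2,0,0.8],[0,0,0],-1],
  [[0.3,0,1.2],[0,0,0],-1],
  [[0.3,0,1.2],[0,0,0],-1],
])

```text
time: 7.33
ee_pos: [435.9, 118.7, 248.3]
tcp_rot: [-3.139, 0.125, -0.001]
force: [-0.9, -0.3, -0.6]
finger_gap: 0.1
finger_force: 0.1
```

```bash
python3 - <<'E'
from h import *
go(-181,0,67)
a=robot.snapshot("scene")[165:315,235:385,::-1];b=robot.snapshot("side")[160:310,205:355,::-1]
f=lambda i:cv2.resize(cv2.convertScaleAbs(i,alpha=1.6),(400,400),interpolation=cv2.INTER_CUBIC)
cv2.imwrite("pics/i.png",np.hstack([f(a),f(b)]))
go(-181,0,67)
E
```

```text
now bin [-180.9    0.5] tip z 74.9 F [-0.9 -0.3 -0.6] t 7.3333
shift cm [-0.02  0.05  0.79] turn [-0.    -0.     0.003]
now bin [-180.7    0.6] tip z 75.4 F [ 0.2  0.  -0.3] t 7.4333
shift cm [-0.03  0.06  0.84] turn [-0.    -0.001  0.003]
```

View pics/i.png

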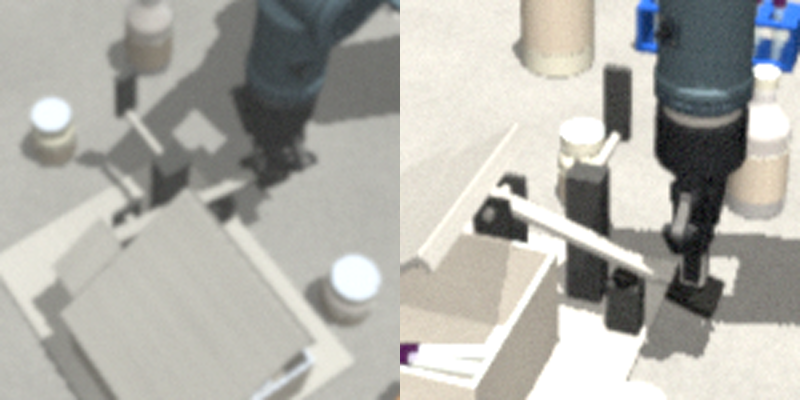

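The flap is raised, with the finger on the pad at (690,285) right. The lever is still slightly short of its stop, or coasting, so I press on until the force rises.

play_rows([
  [[0,0,0.3],[0,0,0],-1],
  [[0,0,0.6],[0,0,0],-1],
  [[0,0,0.6],[0,0,0],-1],
  [[0,0,0.6],[0,0,0],-1],
])

```text
time: 7.77
ee_pos: [435.6, 118.7, 242.6]
tcp_rot: [-3.139, 0.124, 0.0]
force: [0.0, -0.6, 1.1]
finger_gap: 0.1
finger_force: 0.3
```

play_rows([
  [[0,0,0.2],[0,0,0],-1],
  [[0,0,0.4],[0,0,0],-1],
  [[0,0,0.4],[0,0,0],-1],
  [[0,0,0.4],[0,0,0],-1],
])

```text
time: 8.1
ee_pos: [436.0, 118.7, 239.2]
tcp_rot: [-3.139, 0.124, -0.002]
force: [-0.4, 0.2, 7.4]
finger_gap: -0.1
finger_force: 3.1
```

play_rows([
  [[0,0,0.2],[0,0,0],-1],
  [[0,0,0.2],[0,0,0],-1],
  [[0,0,0.2],[0,0,0],-1],
  [[0,0,0.2],[0,0,0],-1],
])

```text
time: 8.43
ee_pos: [436.1, 118.8, 238.6]
tcp_rot: [-3.139, 0.124, -0.004]
force: [-4.4, -1.2, 21.2]
finger_gap: -0.2
finger_force: 10.7
```

play_rows([
  [[0,0,0.1],[0,0,0],-1],
  [[0,0,0.1],[0,0,0],-1],
  [[0,0,0.1],[0,0,0],-1],
  [[0,0,0.1],[0,0,0],-1],
])

```text
time: 8.77
ee_pos: [436.1, 118.8, 238.2]
tcp_rot: [3.139, -0.124, 0.005]
force: [-7.4, -1.5, 28.9]
finger_gap: -0.4
finger_force: 14.7
```

The lever is hard against its stop at tip height 65 mm with about 29 N held, so I'm handing in.

```bash
python3 -c "
from h import *
go(-181,0,65);print(robot.hand_in())"
```

```text
now bin [-180.7    0.7] tip z 64.8 F [-7.4 -1.5 28.9] t 8.7667
shift cm [-0.03  0.07 -0.02] turn [-0.    -0.003  0.003]
the job is handed in; nothing more can be done
None
```

I pushed the bolt out to its stop, then pressed the lever pad down to its stop with the flap raised, and handed the job in at 8.8 s with the arm still holding the pad at about 29 N; the hand-in returned no verdict.

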